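Find the stamped crate and send it to the dispatch line

ROBOT

A 7-joint arm with a two-finger parallel gripper is mounted at the origin on the work surface. World frame = base frame: x ahead of the robot, y to its left, z up, the work surface at z = 0. Lengths are in m, angles in rad, forces in N, time in s.
With the tool pointing down it reaches from about 0.35 to 0.9 m from the base axis. Payload 19.9 kg.
Tool frame: the origin (TCP) lies on the centre line of the jaws, within the pads' length; the fingertips stand 11 mm ahead of it and the grasp point (between the pads) lies 8 mm behind it; z points along the fingers, y is the line along which they close (so a half turn about z gives the same grasp; the last joint's range is limited). The gripper opens to 94 mm and grips with 3 to 60 N. Pads are 16 mm wide; open, the fingers measure 119 mm over their backs; the gripper's body (75 mm by 177 mm) begins 78 mm behind the grasp point.
Start: joints at [1.286, 0.417, -0.01, 1.614, 0.005, 1.111, -0.053], TCP at [0.151, -0.606, 0.216] pointing down, gripper open.
Joint ranges: [-2.81, 2.81], [-0.39, 2.02], [-1.27, 1.25], [0.06, 2.57], [-1.19, 4.33], [0.19, 2], [-2.82, 2.82]. Speed limits (rad/s): [1.89, 1.89, 2.39, 2.39, 3.01, 3.01, 3.01].

INTERFACE

Orientations are given as a 3x3 rotation matrix whose columns are the frame's x, y, z axes.
In Python, from cell import readout, viewer, order gives the robot as it stands.
- The arm moves only by the shell command python3 -m jog 'ROWS' [FORCE]. ROWS is JSON, a list that holds one entry, the list of rows, each a list of 5 numbers: the finger opening in cm, from 0 to 9.4, then the shift along the tool's x, y, z in cm, then the turn about the tool's z in rad. In form: [[[gripper, dx, dy, dz, yaw], ...]]. A call has 1 to 8 rows; each row shifts and turns the commanded pose from where the row before left it, along the tool's axes as they then stand; what a row does not reach is not made up. A row lasts 1/12 s, in which the tool goes at most 41.7 mm and 7.16 degrees, less where a joint would pass 70% of its speed; a pose out of reach is approached as far as the arm can. A call is refused whole if a number of a shift passes 4.17 or a number of a turn 0.125, either way. A call with a gripper value outside its range is refused whole. The fingers move at their own pace and stop on an object; FORCE is the grip in N (left out, the last holds). Time passes only in rows, so rows that do not move let the fingers close. It gives the time, the measured TCP pose, the force, the opening and the grip force at its end, in the units of the state.
- readout.get_state(): the state, without advancing time (a new reading comes with each control period).
- viewer.snapshot(name): name is "scene" or "side" or "wrist"; returns a dict with "frame" (480x640x3 uint8, red, green, blue), "depth" (480x640 float32, m along the optical axis (not along the pixel's ray), 0 where there is no reading), "camera_matrix" (3x3 intrinsics, pixels), "position" and "attitude" of the camera in the world. Camera axes: x right, y up, looking along -z (the intrinsics and any distortion apply to the point x, -y, -z); pixel columns grow to the right and rows downward; lengths in m; the calibration is good to about 2 mm. The wrist camera is an equidistant fisheye: a pixel r from the principal point sees the ray r / f radians off the axis. A picture is of the moment at which its call begins.
- order.finish_job(): hands the job in; it is judged then, once.
The state is a dict: "time_s": time; "joint_pos": joint angles; "qvel": joint speeds; "joint_efforts": joint torques, N m; "tcp_pos": TCP position; "orientation": TCP orientation; "force": force on the tool from outside, world axes, zero at the start; "ft_torque": the same for the moment, N m; "opening": finger opening in m; "gripper_force": force on a finger pad.
Only numpy, scipy, OpenCV 4.12 (cv2) and the standard library are available. Lean on these libraries where they do the work, as an engineer would, in place of code of your own. Each camera call takes 0.05 s, during which the arm holds its last target. There are 200 camera calls.

TASK

One of the two blue crates on the rubber mat has an orange stamp on its underside: tip both crates over towards you, so that each stands on its long side with its underside showing to the far side of the bench. Then tip the stamped one back down onto its base and push it away from you until its far edge stops on the yellow dispatch line. Work with your fingertips only, tipping and pushing without ever picking a crate up; leave the other crate standing on its side and everything else where it is.

Things in the scene. Friction and masses are not known exactly. Their poses are not given: they have to be found in the camera images.
- crate_a: One of two alike blue open-topped plastic crates, empty: 100 (its x, front to back) x 180 (y) x 100 tall; walls upright, flat outside, 5 thick; 0.25 to 0.5 kg, centre of mass 42 above the underside. Origin: centre of the underside; z out of the open top, x away from the robot. Starts on its base on the mat, turned up to 0.2 rad, beside the other.
- crate_b: The other crate, alike in size and axes. On its robot-side wall a crate is 100 tall and 100 deep, its opening faces the robot, its underside faces away. Pushed away from the robot near the top there, it turns back over the same lower edge and after about 40 degrees falls onto its base. On its base, pushed 25 to 50 above the bench, it slides without tipping.
- crate_a_edge (a point): middle of the robot-side lower edge of crate_a, 50 towards the robot from its origin at underside level: the edge it tips over. Pulled towards the robot high on the inside of its robot-side wall, a crate turns over this edge without sliding; past about 50 degrees it falls on by itself until it lies on that wall.
- crate_b_edge (a point): the same point of crate_b, which tips in the same way
- stamp (a point): centre of the stamp (a 70 wide orange disc with a thin blue ring in it) on the underside of one crate, at the centre of that underside, invisible while the crate stands on its base; the other crate's underside is plain blue
- mat: fixed dark grey ribbed rubber mat, 320 (x) x 580 (y) x 2 thick, on which the crates start; it grips (friction about 0.8, bare bench 0.6). Origin: its centre, at bench height
- dispatch_line: the dispatch line: a flat yellow tape 50 wide (x) and 620 long (y) stuck on the bench beyond the mat. Origin: middle of its robot-side edge; x points away from the robot, across the tape
- bushing: Steel bushing, a ring 42 across, 30 tall, standing on the mat between the crates (mm); not part of the job. Origin at its underside.
- screw_jar: Glass jar with black cap, 48 across, 70 tall, standing beyond the mat between the crates' ways to the line (mm); not part of the job. Origin at its underside.
- spray_bottle: White spray bottle with black head, 80 across, 180 tall, left of the mat (mm); not part of the job. Origin at its underside.
- wrench: Steel wrench lying left of the mat (mm); not part of the job. Origin at its underside.
- screwdriver: Screwdriver lying right of the mat (mm); not part of the job. Origin at its underside.
- sanding_roll: Brown roll of abrasive belt, 110 across, 50 tall, right of the mat (mm); not part of the job. Origin at its underside.
- red_bin: Red stacking bin of bolts, 160 x 100 x 75, far right (mm); not part of the job. Origin at its underside.
Not all that is in view belongs to the job. What is shaped like the crate_a but green, pink or turquoise is not meant.

How it is judged:
By the outcome, as a careful person would: the job done as asked, in the order asked, and still so for the second after the job is handed in, with the robot touching nothing.
It also fails if it takes over 72 s, if anything falls off the work surface, if the arm or the gripper's body presses on something with over 40 N, if the wrist force passes 120 N, or if a joint passes its speed limit or range.

## Working session

There is one attempt and no reset: what is moved stays moved. The work goes in short steps, Python scripts to look and compute and a shell command to move; the robot and the scene stay as the last step left them, time stands still between calls to the robot, and variables do not carry over. Pictures are saved under pics/ and viewed, at most 10 in all, crops included, and the job is handed in when it is done.

```bash
ls; mkdir -p pics; python3 - <<'E'
from cell import readout, viewer
import cv2,numpy as np
s=readout.get_state();print({k:np.round(v,3).tolist() for k,v in s.items()})
for n in("scene","side"):
    d=viewer.snapshot(n);cv2.imwrite(f"pics/{n}0.png",d["frame"][:,:,::-1]);np.savez(f"{n}0.npz",**d)
    print(n,d["camera_matrix"],d["position"],d["attitude"],(d["depth"]>0).mean(),[k for k in d])
E
```

```text
pics
{'time_s': 0.0, 'joint_pos': [1.285, 0.418, -0.01, 1.614, 0.005, 1.111, -0.053], 'qvel': [-0.001, 0.001, -0.001, -0.001, 0.001, -0.002, 0.0], 'joint_efforts': [-0.0, -85.126, 0.638, -42.599, -0.049, 0.019, 0.0], 'tcp_pos': [0.151, -0.606, 0.216], 'orientation': [[0.97, 0.241, -0.0], [0.241, -0.97, 0.001], [-0.0, -0.001, -1.0]], 'force': [0.887, 0.111, 0.231], 'ft_torque': [0.045, -0.012, 0.007], 'gripper_force': 0.0, 'opening': 0.094}
scene [[439.14159633   0.         324.6349062 ]
 [  0.         439.14159633 243.92643329]
 [  0.           0.           1.        ]] [ 0.94271654 -0.41492106  1.0156252 ] [[ 0.72918298 -0.57862984  0.36534873]
 [ 0.68415211  0.6046326  -0.40786678]
 [ 0.01510214  0.54736362  0.83675862]] 0.9960904947916667 ['frame', 'depth', 'camera_matrix', 'position', 'attitude']
side [[568.85560994   0.         314.01827603]
 [  0.         568.85560994 246.31353114]
 [  0.           0.           1.        ]] [-0.17300269 -0.9980571   0.76181186] [[ 0.84085467  0.27367002 -0.46697767]
 [-0.54118407  0.41054789 -0.73387344]
 [-0.00912246  0.86980179  0.49331696]] 0.9957975260416667 ['frame', 'depth', 'camera_matrix', 'position', 'attitude']
```

View pics/scene0.png

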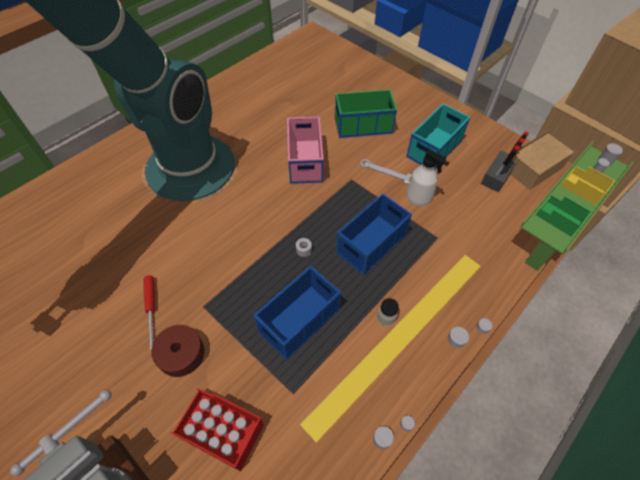

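View pics/side0.png

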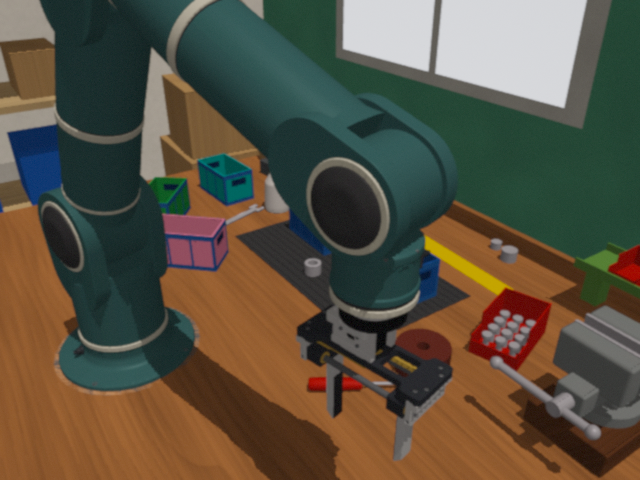

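The scene picture shows crates at about (299,311) and (374,233) on the mat, the bushing at (304,246), the jar at (388,311) and the tape from (312,430) to (470,265). In the side view the arm hides the crates. I'll locate everything by depth in the scene view.

```bash
cat > h.py <<'E'
import numpy as np,cv2
def cloud(d):
    K=d["camera_matrix"];v,u=np.mgrid[:480,:640];z=d["depth"]
    p=np.stack([(u-K[0,2])/K[0,0]*z,-(v-K[1,2])/K[1,1]*z,-z],-1)
    return p@d["attitude"].T+d["position"]
def hsv(d): return cv2.cvtColor(np.ascontiguousarray(d["frame"]),cv2.COLOR_RGB2HSV)
def rect(p):
    (c,s,a)=cv2.minAreaRect((p[:,:2]*1000).astype(np.float32));return np.round(c),np.round(s),round(a,1)
E
python3 - <<'E'
from h import *
d=np.load("scene0.npz");P=cloud(d);H=hsv(d)
blue=(abs(H[...,0].astype(int)-109)<12)&(H[...,1]>120)
for nm,(u0,u1,v0,v1) in dict(right=(245,345,262,362),left=(330,415,190,277)).items():
    m=np.zeros_like(blue);m[v0:v1,u0:u1]=1;m&=blue;q=P[m]
    top=q[(q[:,2]>.092)&(q[:,2]<.112)]
    print(nm,len(q),np.percentile(q[:,2],[1,50,95,99]).round(4),len(top),rect(top),rect(q), cv2.boxPoints(cv2.minAreaRect((top[:,:2]*1000).astype(np.float32))).round().tolist())
y=(abs(H[...,0].astype(int)-26)<6)&(H[...,1]>150)&(H[...,2]>150);y[:,500:]=0;q=P[y]
q=q[abs(q[:,2])<.01];r=cv2.minAreaRect((q[:,:2]*1000).astype(np.float32));print("line",r,cv2.boxPoints(r).round().tolist(),np.median(q[:,2]))
for n,u,v in[("bush",304,246),("jar",390,305),("spray",430,160),("roll",178,345),("pinknear",305,182),("mat",350,290),("handle",150,290),("bench",400,270)]:
    print(n,P[v,u].round(3))
m=(H[...,2]<75)&(H[...,1]<60);m[:180]=0;m[390:]=0;m[:,:205]=0;m[:,440:]=0
q=P[m];q=q[abs(q[:,2])<.008];r=cv2.minAreaRect((q[:,:2]*1000).astype(np.float32));print("mat",r,np.median(q[:,2]))
E
```

```text
right 4471 [0.0037 0.0407 0.1023 0.1045] 796 (array([ 609., -129.]), array([182., 102.]), 88.8) (array([ 687., -247.]), array([208., 576.]), 37.0) [[556.0, -219.0], [658.0, -222.0], [662.0, -39.0], [560.0, -37.0]]
left 3508 [0.004  0.0491 0.1019 0.1045] 599 (array([592., 167.]), array([180., 102.]), 89.6) (array([709., -95.]), array([166., 774.]), 24.0) [[540.0, 77.0], [642.0, 76.0], [643.0, 256.0], [541.0, 257.0]]
line ((815.2933959960938, 10.187469482421875), (622.0492553710938, 50.77420425415039), 88.2313461303711) [[780.0, -300.0], [831.0, -301.0], [850.0, 320.0], [800.0, 322.0]] 0.0005131352934832911
bush [0.463 0.035 0.001]
jar [0.759 0.027 0.069]
spray [0.59  0.39  0.163]
roll [ 0.456 -0.374  0.026]
pinknear [0.306 0.199 0.006]
mat [0.644 0.021 0.   ]
handle [ 0.286 -0.335  0.022]
bench [0.702 0.157 0.003]
mat ((421.7421875, 19.673553466796875), (593.9177856445312, 576.0621337890625), 1.0580562353134155) 0.002105679578103814
```

```bash
python3 -m jog '[[[9.4,0,0,0,0.088],[9.4,0,0,0,0.088],[9.4,0,0,0,0.088],[9.4,2.7,-3,0,0],[9.4,2.7,-3,0,0],[9.4,2.7,-3,0,0],[9.4,2.7,-3,0,0],[9.4,2.7,-3,0,0]]]'; python3 -m jog '[[[9.4,2.7,-3,0,0],[9.4,2.7,-3,0,0],[9.4,2.7,-3,0,0],[9.4,2.7,-3,0,0],[9.4,2.7,-3,0,0],[9.4,2.7,-3,0,0],[9.4,2.7,-3,0,0],[9.4,0,0,0,0]]]'
```

```text
time_s: 0.77
tcp_pos: [0.2897, -0.4575, 0.2162]
orientation: [[1.0, -0.02, -0.0], [-0.02, -1.0, 0.0], [-0.0, -0.0, -1.0]]
force: [0.6, -0.7, 0.2]
opening: 0.0937
gripper_force: 0.0
time_s: 1.43
tcp_pos: [0.4866, -0.2463, 0.2163]
orientation: [[1.0, -0.012, 0.001], [-0.012, -1.0, 0.002], [0.001, -0.002, -1.0]]
force: [1.0, 1.3, 0.2]
opening: 0.0939
gripper_force: 0.0
```

```bash
python3 -m jog '[[[9.4,2.9,-3,0,0.01],[9.4,2.9,-3,0,0],[9.4,2.8,-3,0,0],[9.4,2.7,-2.8,0,0],[9.4,0,0,0,0],[9.4,0,0,0,0]]]'; python3 - <<'E'
from h import *
from cell import viewer,readout
print(readout.get_state()["tcp_pos"])
d=viewer.snapshot("wrist");cv2.imwrite("pics/w0.png",d["frame"][:,:,::-1]);np.savez("w0.npz",**d)
print(d["camera_matrix"][0],d["position"])
K=d["camera_matrix"];v,u=np.mgrid[:480,:640];x=(u-K[0,2])/K[0,0];y=(v-K[1,2])/K[1,1];r=np.hypot(x,y)+1e-9
z=d["depth"];t=np.tan(np.minimum(r,1.45));p=np.stack([x/r*t*z,-y/r*t*z,-z],-1)@d["attitude"].T+d["position"]
H=hsv(d);b=(abs(H[...,0].astype(int)-109)<12)&(H[...,1]>120)&(z>0)&(r<1.4)
for lo,hi in((-.3,0),(.05,.3)):
    q=p[b];q=q[(q[:,1]>lo)&(q[:,1]<hi)&(q[:,0]>.4)&(q[:,0]<.75)&(abs(q[:,2]-.102)<.009)];print(len(q),np.median(q[:,2]),rect(q))
E
```

```text
time_s: 1.93
tcp_pos: [0.5989, -0.1362, 0.2156]
orientation: [[1.0, -0.027, -0.001], [-0.027, -1.0, 0.001], [-0.001, -0.001, -1.0]]
force: [0.2, -0.6, 0.0]
opening: 0.0941
gripper_force: 0.0
[ 0.59894986 -0.13620334  0.21562608]
[371.64829954   0.         323.57248796] [ 0.6773421  -0.13767374  0.38452638]
5509 0.10233385184974497 (array([ 609., -130.]), array([181., 101.]), 88.8)
2415 0.10204353393864429 (array([592., 161.]), array([168., 102.]), 89.2)
```

View pics/w0.png

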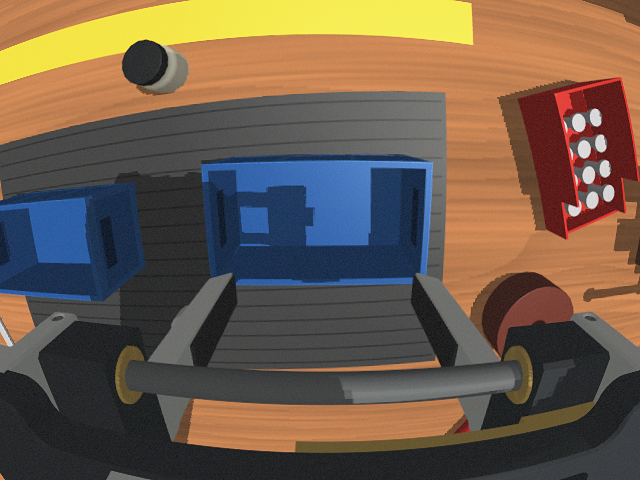

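The wrist view shows the right crate (202–433, 157–284) with the fingers above its interior, at x≈235 and x≈415. Both views agree: centre (609, −130), rim 0.102. I'll lower the fingers inside.

```bash
python3 -m jog '[[[9.4,0.1,-0.6,3,0],[9.4,0,0,3,0],[9.4,0,0,3,0],[9.4,0,0,3,0],[9.4,0,0,0,0],[9.4,-1,0,0,0],[9.4,-1,0,0,0],[9.4,0,0,0,0]]]'; python3 -m jog '[[[9.4,-0.6,0,0,0],[9.4,-0.6,0,0,0],[9.4,-0.6,0,0,0],[9.4,0,0,0,0]]]'
```

```text
time_s: 2.65
tcp_pos: [0.5782, -0.1331, 0.0979]
orientation: [[0.999, -0.032, -0.0], [-0.032, -0.999, -0.001], [-0.0, 0.001, -1.0]]
force: [0.2, 0.1, 0.8]
opening: 0.0941
gripper_force: 0.0
time_s: 2.98
tcp_pos: [0.5607, -0.1316, 0.0969]
orientation: [[1.0, -0.031, 0.0], [-0.031, -1.0, -0.0], [0.0, 0.0, -1.0]]
force: [2.1, -0.3, 1.3]
opening: 0.0943
gripper_force: 1.0
```

```bash
python3 -m jog '[[[9.4,-1,0,0,0],[9.4,-0.9,0,0.1,0],[9.4,-1.1,0,0.35,0],[9.4,-1.1,0,0.35,0],[9.4,0,0,0,0]]]'; python3 - <<'E'
from h import *
from cell import viewer
d=viewer.snapshot("scene");P=cloud(d);H=hsv(d);b=(abs(H[...,0].astype(int)-109)<12)&(H[...,1]>120);q=P[b]
q=q[(q[:,0]>.4)&(q[:,0]<.75)&(q[:,1]>-.25)&(q[:,1]<0)];print(q.min(0),q.max(0),q[q[:,2].argmax()])
E
```

```text
time_s: 3.4
tcp_pos: [0.5179, -0.13, 0.0877]
orientation: [[1.0, -0.031, -0.003], [-0.031, -1.0, 0.0], [-0.003, -0.0, -1.0]]
force: [-0.6, -0.5, -1.0]
opening: 0.0942
gripper_force: 0.0
[ 0.46375516 -0.22093845 -0.00478853] [ 0.63474062 -0.00313546  0.45568057] [ 0.55740775 -0.08034637  0.45568057]
```

```bash
python3 -m jog '[[[9.4,-1,0,0.8,0],[9.4,-1,0,0.7,0],[9.4,-1.2,0,0.7,0],[9.4,-3,0,0,0],[9.4,-3,0,0,0],[9.4,-3,0,0,0],[9.4,-2,0,0,0],[9.4,0,0,0,0]]]';python3 - <<'E'
from h import *
from cell import viewer
d=viewer.snapshot("scene");cv2.imwrite("pics/s1.png",d["frame"][:,:,::-1])
E
```

```text
time_s: 4.12
tcp_pos: [0.3752, -0.1257, 0.0664]
orientation: [[1.0, -0.031, -0.002], [-0.031, -1.0, -0.0], [-0.002, 0.0, -1.0]]
force: [0.6, -0.4, 0.6]
opening: 0.0939
gripper_force: 0.0
```

View pics/s1.png

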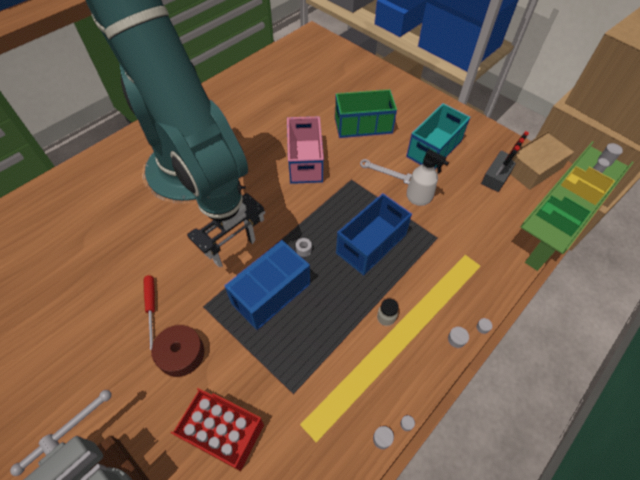

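The right crate lies on its side and its underside at (265,300) looks plain. Now the left crate.

```bash
python3 -m jog '[[[9.4,0,0,-3.7,-0.012],[9.4,0,0,-3.7,-0.012],[9.4,0,0,-3.7,0],[9.4,0,0,-3.7,0],[9.4,2.6,-3.2,0,0],[9.4,2.6,-3.2,0,0],[9.4,2.6,-3.2,0,0],[9.4,2.6,-3.2,0,0]]]'; python3 -m jog '[[[9.4,2.6,-3.2,0,0],[9.4,2.6,-3.2,0,0],[9.4,2.6,-3.2,0,0],[9.4,2.6,-3.2,0,0],[9.4,0,-3.6,0,0],[9.4,0,0,0,0],[9.4,0,0,0,0]]]'
```

```text
time_s: 4.83
tcp_pos: [0.4855, 0.0036, 0.2154]
orientation: [[1.0, -0.007, 0.002], [-0.007, -1.0, 0.0], [0.002, -0.0, -1.0]]
force: [0.4, -1.7, 0.7]
opening: 0.0938
gripper_force: 0.0
time_s: 5.42
tcp_pos: [0.5886, 0.168, 0.2141]
orientation: [[1.0, -0.003, -0.001], [-0.003, -1.0, 0.002], [-0.001, -0.002, -1.0]]
force: [-0.2, -0.9, -0.1]
opening: 0.0937
gripper_force: 0.0
```

```bash
cat >> h.py <<'E'
def wcloud(d):
    K=d["camera_matrix"];v,u=np.mgrid[:480,:640];x=(u-K[0,2])/K[0,0];y=(v-K[1,2])/K[1,1];r=np.hypot(x,y)+1e-9
    z=d["depth"];t=np.tan(np.minimum(r,1.45));p=np.stack([x/r*t*z,-y/r*t*z,-z],-1)@d["attitude"].T+d["position"]
    return p,(z>0)&(r<1.4)
E
python3 - <<'E'
from h import *
from cell import viewer
d=viewer.snapshot("wrist");p,ok=wcloud(d)
H=hsv(d);b=(abs(H[...,0].astype(int)-109)<12)&(H[...,1]>120)&ok
q=p[b];q=q[(q[:,1]>.05)&(q[:,1]<.3)&(q[:,0]>.4)&(q[:,0]<.75)&(abs(q[:,2]-.102)<.009)];print(len(q),np.median(q[:,2]),rect(q))
E
```

```text
5435 0.10232466155060482 (array([591., 168.]), array([181., 102.]), 89.5)
```

```bash
python3 -m jog '[[[9.4,0,0,3,0],[9.4,0,0,3,0],[9.4,0,0,3,0],[9.4,0,0,2.7,0],[9.4,0,0,0,0],[9.4,-1.2,0,0,0],[9.4,-1.2,0,0,0],[9.4,0,0,0,0]]]'; python3 -m jog '[[[9.4,-0.6,0,0,0],[9.4,-0.6,0,0,0],[9.4,-0.6,0,0,0],[9.4,0,0,0,0]]]'
```

```text
time_s: 6.13
tcp_pos: [0.5637, 0.1648, 0.099]
orientation: [[1.0, -0.007, 0.001], [-0.007, -1.0, -0.0], [0.001, 0.0, -1.0]]
force: [-0.6, 0.2, -0.3]
opening: 0.0941
gripper_force: 0.0
time_s: 6.47
tcp_pos: [0.5458, 0.1652, 0.098]
orientation: [[1.0, -0.006, 0.0], [-0.006, -1.0, -0.0], [0.0, 0.0, -1.0]]
force: [2.5, 0.0, 1.3]
opening: 0.0941
gripper_force: 1.0
```

```bash
python3 -m jog '[[[9.4,-1.1,0,0.1,0],[9.4,-1,0,0.1,0],[9.4,-1.1,0,0.35,0],[9.4,-1.1,0,0.35,0],[9.4,0,0,0,0]]]'; python3 -m jog '[[[9.4,-1,0,0.8,0],[9.4,-1,0,0.7,0],[9.4,-1.2,0,0.7,0],[9.4,-3,0,0,0],[9.4,-3,0,0,0],[9.4,-3,0,0,0],[9.4,-2,0,0,0],[9.4,0,0,0,0]]]';python3 - <<'E'
from h import *
from cell import viewer
d=viewer.snapshot("scene");np.savez("s2.npz",**d);cv2.imwrite("pics/s2.png",cv2.resize(d["frame"][180:360,200:440,::-1],None,fx=3,fy=3))
P=cloud(d);H=hsv(d);b=(abs(H[...,0].astype(int)-109)<12)&(H[...,1]>120)
for lo,hi in((-.25,0),(.06,.28)):
    q=P[b];q=q[(q[:,0]>.4)&(q[:,0]<.7)&(q[:,1]>lo)&(q[:,1]<hi)&(abs(q[:,2]-.102)<.008)];print(len(q),np.median(q[:,2]),rect(q),cv2.boxPoints(cv2.minAreaRect((q[:,:2]*1000).astype(np.float32))).round().tolist())
E
```

```text
time_s: 6.88
tcp_pos: [0.501, 0.1655, 0.0879]
orientation: [[1.0, -0.005, -0.002], [-0.005, -1.0, -0.001], [-0.002, 0.001, -1.0]]
force: [0.2, -0.7, -0.2]
opening: 0.0936
gripper_force: 0.0
time_s: 7.55
tcp_pos: [0.3582, 0.1661, 0.0665]
orientation: [[1.0, -0.004, -0.001], [-0.004, -1.0, -0.001], [-0.001, 0.001, -1.0]]
force: [1.1, 0.8, 0.2]
opening: 0.094
gripper_force: 0.0
2821 0.10207571970836649 (array([ 505., -126.]), array([182., 101.]), 88.4) [[452.0, -216.0], [552.0, -219.0], [557.0, -37.0], [457.0, -34.0]]
2023 0.10225711336869825 (array([492., 168.]), array([181., 102.]), 89.5) [[440.0, 78.0], [542.0, 77.0], [544.0, 258.0], [442.0, 259.0]]
```

View pics/s2.png

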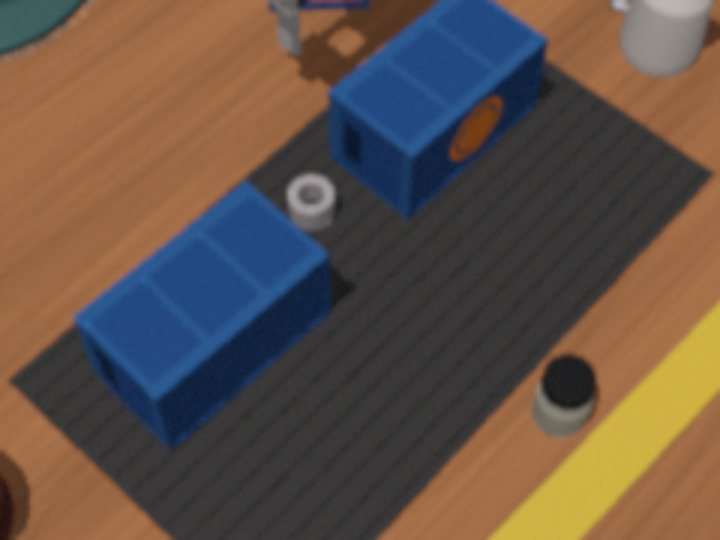

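The stamp is on the left crate, the orange disc at (475,128) in the crop. The right crate's underside is plain. I'll tip the left one back.

```bash
python3 -m jog '[[[9.4,0,0,-3.2,0],[9.4,2.5,0,0,0],[9.4,2.5,0,0,0],[9.4,1.5,0,0,0],[9.4,0,0,0,0],[9.4,0.8,0,0,0],[9.4,0.8,0,-0.2,0],[9.4,0,0,0,0]]]'; python3 -m jog '[[[9.4,0.8,0,-0.4,0],[9.4,0.8,0,-0.4,0],[9.4,0.8,0,-0.4,0],[9.4,0.8,0,-0.4,0],[9.4,0.8,0,-0.2,0],[9.4,0,0,0,0]]]';python3 - <<'E'
from h import *
from cell import viewer
d=viewer.snapshot("scene")
P=cloud(d);H=hsv(d);b=(abs(H[...,0].astype(int)-109)<12)&(H[...,1]>120)
q=P[b];q=q[(q[:,0]>.4)&(q[:,0]<.7)&(q[:,1]>.06)&(q[:,1]<.28)&(q[:,2]<.15)];print(np.percentile(q,[1,99],axis=0).round(3))
E
```

```text
time_s: 8.27
tcp_pos: [0.4432, 0.1659, 0.1006]
orientation: [[1.0, -0.007, -0.0], [-0.007, -1.0, 0.0], [-0.0, -0.0, -1.0]]
force: [-0.9, -0.2, -0.7]
opening: 0.094
gripper_force: 0.4
time_s: 8.77
tcp_pos: [0.4841, 0.1656, 0.1189]
orientation: [[1.0, -0.007, 0.001], [-0.007, -1.0, 0.001], [0.001, -0.001, -1.0]]
force: [-0.1, 0.5, -0.1]
opening: 0.0939
gripper_force: 0.2
[[0.476 0.078 0.002]
 [0.586 0.256 0.132]]
```

```bash
python3 -m jog '[[[9.4,1,0,-0.3,0],[9.4,1,0,-0.3,0],[9.4,1,0,-0.2,0],[9.4,1,0,-0.2,0],[9.4,0.4,0,-0.5,0],[9.4,0,0,-2,0],[9.4,0,0,-2,0],[9.4,0,0,0,0]]]';python3 - <<'E'
from h import *
from cell import viewer
d=viewer.snapshot("scene");cv2.imwrite("pics/s3.png",d["frame"][:,:,::-1])
P=cloud(d);H=hsv(d);b=(abs(H[...,0].astype(int)-109)<12)&(H[...,1]>120)
q=P[b];q=q[(q[:,0]>.4)&(q[:,0]<.7)&(q[:,1]>.06)&(q[:,1]<.28)&(abs(q[:,2]-.102)<.008)];print(len(q),rect(q),cv2.boxPoints(cv2.minAreaRect((q[:,:2]*1000).astype(np.float32))).round().tolist())
E
```

```text
time_s: 9.48
tcp_pos: [0.528, 0.1661, 0.1769]
orientation: [[1.0, -0.006, 0.004], [-0.006, -1.0, 0.001], [0.004, -0.001, -1.0]]
force: [-0.1, 0.2, -0.0]
opening: 0.0943
gripper_force: 0.0
564 (array([602., 168.]), array([184., 103.]), 89.2) [[549.0, 77.0], [652.0, 76.0], [655.0, 260.0], [551.0, 261.0]]
```

View pics/s3.png

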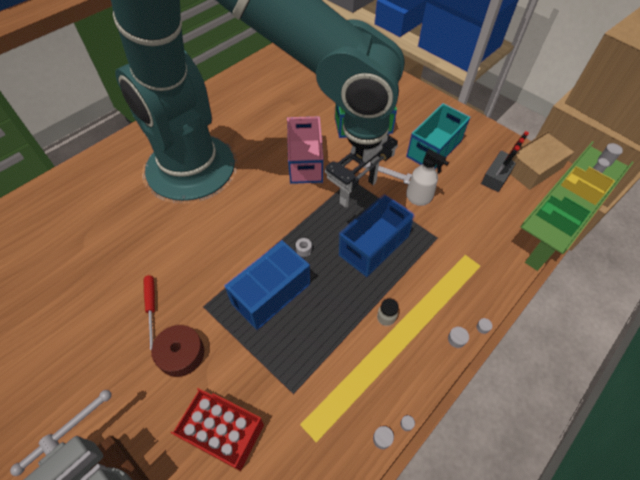

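The stamped crate is back on its base at (376,237). Now I'll back off, go down behind it and push.

```bash
python3 -m jog '[[[9.4,-3,0,0,0],[9.4,0,0,0,0],[9.4,0,0,3.5,0],[9.4,0,0,3.5,0],[9.4,0,0,3.5,0],[9.4,0,0,3,0],[9.4,0,0,0,0],[9.4,0,0,0,0]]]'; python3 -m jog '[[[9.4,1.5,0,0,0],[9.4,1.5,0,0,0],[9.4,0.7,0,0,0],[9.4,1,0,0,0],[9.4,1,0,0,0],[9.4,1,0,0,0],[9.4,1,0,0,0],[9.4,1,0,0,0]]]'; python3 -m jog '[[[9.4,1,0,0,0],[9.4,1,0,0,0],[9.4,1,0,0,0],[9.4,1,0,0,0],[9.4,1,0,0,0],[9.4,1,0,0,0],[9.4,0.5,0,0,0],[9.4,0,0,0,0]]]';python3 - <<'E'
from h import *
from cell import viewer
d=viewer.snapshot("scene")
P=cloud(d);H=hsv(d);b=(abs(H[...,0].astype(int)-109)<12)&(H[...,1]>120)
q=P[b];q=q[(q[:,0]>.5)&(q[:,0]<.9)&(q[:,1]>.06)&(q[:,1]<.28)&(abs(q[:,2]-.102)<.008)];print(len(q),rect(q),cv2.boxPoints(cv2.minAreaRect((q[:,:2]*1000).astype(np.float32))).round().tolist())
E
```

```text
time_s: 10.2
tcp_pos: [0.4953, 0.1656, 0.0378]
orientation: [[1.0, -0.006, -0.003], [-0.006, -1.0, -0.0], [-0.003, 0.0, -1.0]]
force: [0.0, -0.6, 0.3]
opening: 0.0942
gripper_force: 0.0
time_s: 10.87
tcp_pos: [0.5833, 0.1654, 0.0397]
orientation: [[1.0, -0.006, -0.0], [-0.006, -1.0, 0.0], [-0.0, -0.0, -1.0]]
force: [-6.7, -0.4, 4.9]
opening: 0.0936
gripper_force: 3.4
time_s: 11.53
tcp_pos: [0.6492, 0.1646, 0.0392]
orientation: [[1.0, -0.007, 0.001], [-0.007, -1.0, 0.001], [0.001, -0.001, -1.0]]
force: [0.3, 0.2, -0.3]
opening: 0.0941
gripper_force: 0.0
388 (array([710., 166.]), array([180., 100.]), 88.9) [[658.0, 77.0], [758.0, 75.0], [761.0, 255.0], [662.0, 257.0]]
```

```bash
python3 -m jog '[[[9.4,0.8,0,0,0],[9.4,0.8,0,0,0],[9.4,0.8,0,0,0],[9.4,0.8,0,0,0],[9.4,0.8,0,0,0],[9.4,0.8,0,0,0],[9.4,0.6,0,0,0],[9.4,0.4,0,0,0]]]'; python3 -m jog '[[[9.4,0.2,0,0,0],[9.4,0,0,0,0],[9.4,0,0,0,0]]]';python3 - <<'E'
from h import *
from cell import viewer
d=viewer.snapshot("scene")
P=cloud(d);H=hsv(d);b=(abs(H[...,0].astype(int)-109)<12)&(H[...,1]>120)
q=P[b];q=q[(q[:,0]>.5)&(q[:,0]<.9)&(q[:,1]>.06)&(q[:,1]<.28)&(abs(q[:,2]-.1)<.01)];print(len(q),np.median(q[:,2]),rect(q),cv2.boxPoints(cv2.minAreaRect((q[:,:2]*1000).astype(np.float32))).round().tolist())
E
```

```text
time_s: 12.25
tcp_pos: [0.707, 0.1642, 0.0383]
orientation: [[1.0, -0.006, -0.0], [-0.006, -1.0, 0.0], [-0.0, -0.0, -1.0]]
force: [-1.3, 0.8, -1.5]
opening: 0.0941
gripper_force: 0.9
time_s: 12.5
tcp_pos: [0.7084, 0.1644, 0.0385]
orientation: [[1.0, -0.006, 0.0], [-0.006, -1.0, 0.0], [0.0, -0.0, -1.0]]
force: [-0.6, -0.1, -0.2]
opening: 0.0941
gripper_force: 0.0
452 0.09886961853566556 (array([771., 166.]), array([181.,  98.]), 89.0) [[720.0, 76.0], [818.0, 75.0], [822.0, 256.0], [723.0, 257.0]]
```

Far edge at 0.818–0.822, on the tape (about 0.792–0.848). I'll retreat, check and hand in.

```bash
python3 -m jog '[[[9.4,-2,0,0,0],[9.4,-3,0,0,0],[9.4,-3,0,0,0],[9.4,0,0,-3,0],[9.4,0,0,-4,0],[9.4,0,0,-4,0],[9.4,0,0,-4,0],[9.4,0,0,0,0]]]'; python3 -m jog '[[[9.4,0,0,-2,0],[9.4,0,0,0,0],[9.4,0,0,0,0],[9.4,0,0,0,0],[9.4,0,0,0,0]]]';python3 - <<'E'
from h import *
from cell import viewer
d=viewer.snapshot("scene");cv2.imwrite("pics/s4.png",d["frame"][:,:,::-1])
E
```

```text
time_s: 13.22
tcp_pos: [0.6311, 0.1661, 0.1969]
orientation: [[1.0, -0.006, 0.01], [-0.006, -1.0, 0.003], [0.01, -0.003, -1.0]]
force: [0.7, 0.7, 1.0]
opening: 0.094
gripper_force: 0.0
time_s: 13.63
tcp_pos: [0.6279, 0.1646, 0.2074]
orientation: [[1.0, -0.006, -0.001], [-0.006, -1.0, -0.0], [-0.001, 0.0, -1.0]]
force: [0.1, -0.5, -0.1]
opening: 0.0936
gripper_force: 0.0
```

View pics/s4.png

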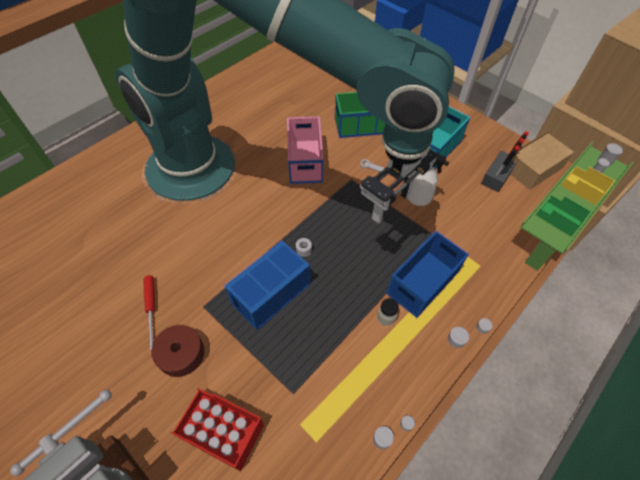

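The stamped crate at (428,273) has its far edge on the tape, the other crate stands on its side at (268,285), and the jar at (388,311) and bushing at (304,246) have not moved.

```bash
python3 -c "
from cell import order
print(order.finish_job())"
```

```text
the job is handed in; nothing more can be done
None
```

The job is handed in after about 14 s of robot time: the stamped (left) crate is back on its base with its far edge at x ≈ 0.82 m on the dispatch line, the plain crate is still on its side, and nothing else looked moved in the last picture.

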